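Draw the bottom filter frame from the magazine into its carrying tray and close the lid

ROBOT

A 7-joint arm with a two-finger parallel gripper is mounted at the origin on a cart in front of the work surface, level with it; the furniture and walls round the work are solid. World frame = base frame: x ahead of the robot, y to its left, z up, the work surface at z = 0. Lengths are in m, angles in rad, forces in N, time in s.
With the tool pointing down it reaches from about 0.425 to 0.925 m from the base axis. Payload 6.8 kg.
Tool frame: the origin (TCP) lies midway between the tips of the shut fingers; the grasp point (between the pads) lies 19 mm behind it; z points along the fingers, y is the line along which they close (so a half turn about z gives the same grasp; the last joint's range is limited). The gripper opens to 85 mm and grips with 20 to 120 N. Pads are 22 mm wide; open, the fingers measure 114 mm over their backs; the gripper's body (76 mm by 85 mm) begins 54 mm behind the grasp point. The pads swing forward as they close: fully open they stand 13 mm farther back than shut.
Start: joints at [1.238, 0.477, 0.022, 1.555, -0.011, 1.109, -0.083], TCP at [0.15, -0.658, 0.231] pointing down, gripper open.
Joint ranges: [-2.96, 2.96], [-0.34, 2.1], [-1.41, 1.46], [0.24, 2.44], [-1.37, 4.51], [0.17, 1.92], [-2.96, 2.96]. Speed limits (rad/s): [2.39, 2.39, 3.14, 3.14, 3.14, 3.14, 3.14].

INTERFACE

Orientations are given as a unit quaternion [w, x, y, z].
In Python, from station import * gives the robot as it stands.
- The arm moves only by the shell command python3 -m creep 'ROWS' [FORCE]. ROWS is JSON, a list of rows, each a list of 7 numbers: the gripper command: -1 is shut, 1 is fully open, values between are in proportion, then the shift along the world's x, y, z in mm, then the turn, a rotation vector about the world's x, y, z in rad. A call has 1 to 5 rows; each row shifts and turns the commanded pose from where the row before left it; what a row does not reach is not made up. A row lasts 1/8 s, in which the tool goes at most 62.5 mm and 10.7 degrees, less where a joint would pass 70% of its speed; a pose out of reach is approached as far as the arm can. A call is refused whole if a number of a shift passes 62.5 or a number of a turn 0.188, either way. A call with a gripper value outside its range is refused whole. The fingers move at their own pace and stop on an object; FORCE is the grip in N (left out, the last holds). Time passes only in rows, so rows that do not move let the fingers close. It gives the time, the measured TCP pose, the force, the opening and the grip force at its end, in the units of the state.
- get_obs(): the state, without advancing time (a new reading comes with each control period).
- read_camera(name): name is "side" or "top"; returns (picture, depth): 420x560x3 uint8, red, green, blue; 420x560 float32, m along the optical axis (not along the pixel's ray), 0 where there is no reading.
- camera_params(name): a dict with "intrinsics" (3x3 intrinsics, pixels), "k1" (the pictures are not rectified: a ray, as slopes to the right and down, at radius r is drawn at 1 + k1 r^2 times it, then the intrinsics apply), "cam_to_world" (4x4, takes a point from camera to world coordinates). Camera axes: x right, y up, looking along -z (the intrinsics and any distortion apply to the point x, -y, -z); pixel columns grow to the right and rows downward; lengths in m; the calibration is good to about 2 mm. A picture is of the moment at which its call begins. camera_params takes no time and is no camera call.
- hand_in(): hands the job in; it is judged then, once.
The state is a dict: "t": time; "q": joint angles; "joint_vel": joint speeds; "joint_torque": joint torques, N m; "eef_pos": TCP position; "tool_rot": TCP orientation; "contact_force": force on the tool from outside, world axes, zero at the start; "torque": the same for the moment, N m; "gripper_width": opening from 0.0 (shut) to 1.0 (fully open); "grasp_force": force on a finger pad.
Only numpy, scipy, OpenCV 4.12 (cv2) and the standard library are available. Lean on these libraries where they do the work, as an engineer would, in place of code of your own. Each camera call takes 0.05 s, during which the arm holds its last target. There are 200 camera calls.

TASK

Push the magazine's slide fully forward by its knob so that the bottom filter frame comes part way out, then draw that frame on by its window until it lies flat in the carrying tray, leaving the other three frames in the stack. Then put the lid on the tray so that it sits fully down all round; leave the tray in its nest and the things lying about where they are.

Things in the scene. Friction and masses are not known exactly. Their poses are not given: they have to be found in the camera images.
- magazine: Grey metal magazine for filter frames, fixed; origin on the table under the stack's centre, z up. Frames are drawn along its own -x. Along its x (mm): tray -146 to -61, flat runway -60 to -41, front keepers -41 to -37, stack -35 to 35, rear keepers 37 to 41, blade guides to 138. Runway and stack floor level, 18 mm above the table. Side plates: outside 81 mm wide, tops 70 mm above the table.
- stack_floor (a point): Point on the magazine's floor at the stack's centre, 18 mm above the table; axes as the magazine's. The front keepers are strips at the two corners whose lower edges are 13 mm above this floor: one 10 mm frame passes under, the next is held. Rails 73 mm apart guide the frame; they stand 6 mm above the runway.
- slide (a joint): Ejector slide of the magazine, in m along the magazine's -x: 0 fully back, 0.062 fully forward at its stop. Flat blade, thinner than a frame, about 2 N of friction, stays where left. Fully forward it has pushed the bottom frame 50 mm out, so 34 mm of its window lie clear before the keepers. The upper frames then rest on the blade; it may stay forward or be drawn back.
- slide_knob (a point): Middle of the black upright round knob (18 mm diameter) on the rear end of the slide: its top is 13 mm above this point, it narrows to 12 mm from 7 mm below, and the blade is 19 mm below. Free space above and behind it (magazine's +x).
- frame_1_c (a point): Centre, half-way up, of the bottom frame of the stack: black square 70 x 70 x 10 mm with a through window 50 x 50 mm in the middle (bars 10 mm wide), about 60 g, flat, sides parallel to the magazine's.
- frame_1: The same bottom frame; origin at the centre of its underside.
- frame_2_c (a point): Centre of the second frame from below, same shape; stays in the magazine.
- frame_3_c (a point): Centre of the third frame from below, same shape; stays in the magazine.
- frame_4_c (a point): Centre of the top frame, same shape; stays in the magazine.
- tray: White carrying tray 85 x 85 x 17 mm, 0.3 kg, loose in a fenced nest at the runway's end; origin at the centre of its underside (8 mm above the table), axes as the magazine's. Inside 77 x 77 mm, floor 4 mm thick, three walls 13 mm above the floor; toward the magazine (+x) only a sill 4 mm thick, 5 mm above the floor.
- tray_floor (a point): Centre of the tray's inner floor, 12 mm above the table. The sill is 1 mm lower than the runway: a frame drawn over it drops 6 mm and then lies behind the sill, its top 3 mm below the rim; a frame still on the sill stands above the rim and keeps the lid up.
- lid_grip (a point): Middle of the lid's grip: black bar 60 (lid's x) x 14 (lid's y) x 22 mm high on a white square cap 95 x 95 x 10 mm whose lower edge is 21 mm below this point. Its skirt (inside 89 x 89, 6.5 mm deep) goes over the tray's walls with 2 mm play a side, parallel to the tray, any quarter turn. Seated, this point is 31.5 mm above the tray's underside.
- lid: The same lid, 0.15 kg, right way up on the table at the left; origin at the centre of its lower edge. A fixed black box 140 mm high (x 0.50 to 0.66, y -0.21 to -0.02 m) stands to the right of the tray and behind it: keep the hand clear of it.
- hex_keys: Bystander: red holder with hex keys and a black cap, about 92 x 77 x 37 mm, loose.
- lens_case: Bystander: small flat case with lenses, 62 x 88 mm, loose.
- small_frame: Bystander: a smaller black filter frame, 55 x 55 x 9 mm, loose on the table; not part of the stack.
Mind the look-alikes: they are no part of the job. What is shaped like the part that bears frame_4_c but red or white is not meant.

How it is judged:
On the way, in this order (a step that is already met when the one before it is completed fails the run):
1. the slide is pushed fully forward, within 8 mm of its stop, the lid not yet on the tray (value of joint slide above 0.054 m and horizontal distance between lid_grip and tray_floor above 0.06 m), for 0.1 s.
2. the bottom frame lies flat and fully home on the tray's floor, the lid not yet on (x of frame_1_c in the frame of tray between -0.005 and 0.005 m and y of frame_1_c in the frame of tray between -0.006 and 0.006 m and z of frame_1_c in the frame of tray below 0.0112 m and angle between frame_1_c's own z axis and vertical below 0.05 rad and horizontal distance between lid_grip and tray_floor above 0.06 m), for 0.2 s.
At the end, for the whole second after the job is handed in: The bottom frame lies flat on the tray floor behind the sill (centred within 5 to 6 mm), the lid is centred on the tray within 4 mm, level and down on the rim within 2 mm, the other three frames are in the magazine within 12 mm of the stack axis, and all is at rest (x of frame_1_c in the frame of tray between -0.005 and 0.005 m and y of frame_1_c in the frame of tray between -0.006 and 0.006 m and z of frame_1_c in the frame of tray below 0.0112 m and angle between frame_1_c's own z axis and vertical below 0.05 rad and x of lid_grip in the frame of tray between -0.004 and 0.004 m and y of lid_grip in the frame of tray between -0.004 and 0.004 m and z of lid_grip in the frame of tray below 0.0335 m and angle between lid_grip's own z axis and vertical below 0.03 rad and horizontal distance between each of frame_2_c, frame_3_c, frame_4_c and stack_floor below 0.012 m and linear speed of each of frame_1, lid, tray below 0.01 m/s); the robot touches nothing.
It fails at once if one of the three upper frames leaves the stack (moves more than 20 mm; sinking one frame's thickness is allowed) (distance of any of frame_2_c, frame_3_c, frame_4_c from where it was at the start of the episode above 0.02 m).
It fails at once if the tray is moved more than 12 mm from its place in the nest (distance of tray from where it was at the start of the episode above 0.012 m).
It fails at once if a bystander (hex keys, lens case, small frame) is moved more than 30 mm (distance of any of hex_keys, lens_case, small_frame from where it was at the start of the episode above 0.03 m).
It also fails if it takes over 64 s, if anything falls off the work surface, if the arm or the gripper's body presses on something with over 40 N, if the wrist force passes 120 N, or if a joint passes its speed limit or range.

## Working session

There is one attempt and no reset: what is moved stays moved. The work goes in short steps, Python scripts to look and compute and a shell command to move; the robot and the scene stay as the last step left them, time stands still between calls to the robot, and variables do not carry over. Pictures are saved under pics/ and viewed, at most 10 in all, crops included, and the job is handed in when it is done.

```bash
mkdir -p pics; ls; cat > h.py <<'E'
from station import *
import numpy as np, cv2
def cloud(n,save=None):
    im,d=read_camera(n); p=camera_params(n); K=np.array(p["intrinsics"]); T=np.array(p["cam_to_world"]); k=p["k1"]
    v,u=np.mgrid[0:420,0:560]
    xd=(u-K[0,2])/K[0,0]; yd=(v-K[1,2])/K[1,1]; x,y=xd.copy(),yd.copy()
    for _ in range(10):
        s=1+k*(x*x+y*y); x,y=xd/s,yd/s
    P=np.stack([x*d,-y*d,-d,np.ones_like(d)],-1)@T.T
    P=P[...,:3]; P[d==0]=np.nan
    if save: cv2.imwrite("pics/"+save,im[...,::-1])
    return im,P
E
python3 - <<'E'
from h import *
o=get_obs(); print(o)
for n in("top","side"):
    im,P=cloud(n,n+"0.png"); np.savez(n+"0.npz",im=im,P=P); print(np.array(camera_params(n)["cam_to_world"]).round(3).tolist())
E
```

```text
pics
{'t': 0.0, 'q': array([ 1.23788623,  0.47779701,  0.02234576,  1.55646562, -0.01153073,
        1.10932061, -0.08311784]), 'joint_vel': array([ 0.00016559,  0.00031253, -0.00254693,  0.00073635, -0.00172213,
       -0.00093814,  0.00053228]), 'joint_torque': array([ 6.92622743e-04, -5.96452117e+01,  1.60786740e+00, -2.81192029e+01,
        1.23925356e-02,  9.30491136e-03,  9.73416803e-06]), 'eef_pos': array([ 0.15032558, -0.65742472,  0.23032193]), 'tool_rot': array([-9.17329037e-04,  9.93689637e-01,  1.12160771e-01, -1.61027651e-04]), 'contact_force': array([-0.02739039, -0.09949651,  0.20064066]), 'torque': array([0.02179136, 0.02859118, 0.02810427]), 'grasp_force': 0.0, 'gripper_width': 0.9996503409835937}
[[0.016, 0.981, -0.192, 0.374], [-1.0, 0.02, 0.021, 0.172], [0.024, 0.192, 0.981, 0.98], [0.0, 0.0, 0.0, 1.0]]
[[0.996, 0.072, -0.051, 0.479], [-0.085, 0.626, -0.776, -0.559], [-0.024, 0.777, 0.629, 0.638], [0.0, 0.0, 0.0, 1.0]]
```

View pics/top0.png

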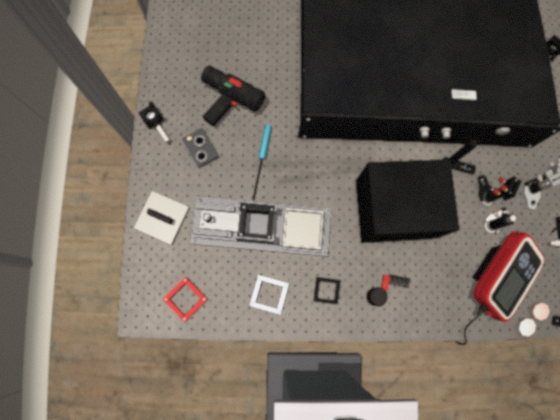

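View pics/side0.png

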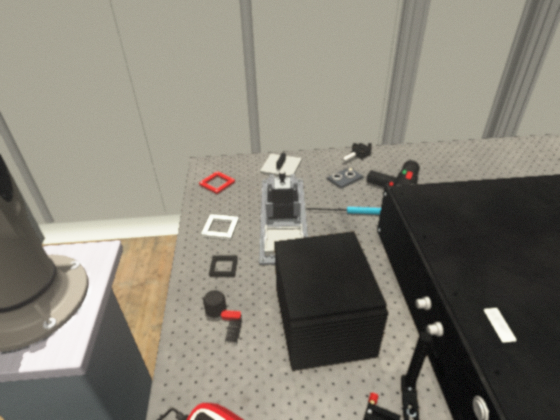

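The top view shows the knob at about (208,218), the stack at (258,222), the tray at (303,229) and the lid at (161,217) with its grip bar. The magazine's -x runs image right (world -y). Next I measure these.

```bash
python3 - <<'E'
from h import *
D=np.load("top0.npz"); im,P=D["im"].astype(int),D["P"]
cv2.imwrite("pics/crop0.png",cv2.resize(im[185:265,125:340].astype(np.uint8)[...,::-1],None,fx=3.7,fy=3.7,interpolation=cv2.INTER_CUBIC))
b=im.sum(-1)
def reg(name,r0,r1,c0,c1,m):
    mm=np.zeros(b.shape,bool); mm[r0:r1,c0:c1]=True
    mm&=m&np.isfinite(P[...,2])
    n,l,st,c=cv2.connectedComponentsWithStats(mm.astype(np.uint8)); k=1+np.argmax(st[1:,4]); mm=l==k
    q=P[mm]; r=cv2.minAreaRect((q[:,:2]*1000).astype(np.float32))
    print(name,mm.sum(),"mean",q.mean(0).round(4),"zpct",np.percentile(q[:,2],[5,50,95]).round(4),"rect",np.round(r[0],1),np.round(r[1],1),round(r[2],1))
Z=P[...,2]
reg("lid white",185,250,125,192,(b>420)&(Z<.02))
reg("lid grip",185,250,125,192,(Z>.022))
reg("tray white",200,260,275,335,(b>450))
reg("knob",200,235,196,222,(Z>.04))
reg("knob dark",200,235,196,222,(b<200))
reg("plates",185,260,225,290,(Z>.062)&(Z<.08))
reg("magazine",185,265,190,335,(Z>.009))
reg("frames dark",195,250,232,282,(b<150))
reg("table",300,330,300,330,(Z>-1))
for r in (205,218,222,229): print(r,[(c,int(z*1000)) for c,z in zip(range(192,335,4),np.nan_to_num(Z[r,192:335:4]))])
E
```

```text
lid white 3544 mean [0.5479 0.4283 0.0051] zpct [-0.0018  0.0029  0.0127] rect [553.  429.3] [150.4 155.4] 1.3
lid grip 173 mean [0.5491 0.4204 0.0317] zpct [0.0276 0.0322 0.0351] rect [549.9 422.1] [60.5 14.3] 67.3
tray white 2132 mean [0.5282 0.1019 0.014 ] zpct [0.0075 0.0129 0.0255] rect [529.6 101.8] [124.2 110.5] 87.9
knob 37 mean [0.542  0.3093 0.0537] zpct [0.0418 0.0559 0.0598] rect [544.4 310.6] [16.7 16.9] 24.9
knob dark 1 mean [0.5375 0.3057 0.0554] zpct [0.0554 0.0554 0.0554] rect [537.5 305.7] [0. 0.] 0.0
plates 119 mean [0.5729 0.2025 0.0694] zpct [0.0637 0.07   0.0727] rect [569.7 202.2] [81.6 16.1] 84.8
magazine 5703 mean [0.5344 0.1949 0.0256] zpct [0.0099 0.0193 0.0608] rect [535.5 195.3] [310.2 109.7] 85.9
frames dark 84 mean [0.5603 0.2066 0.0463] zpct [0.0293 0.048  0.0598] rect [559.9 204.7] [13.9 54.5] 8.9
table 896 mean [0.3401 0.0724 0.0008] zpct [-0.0027  0.0006  0.005 ] rect [340.1  72.1] [63.6 65.1] 0.6
205 [(192, 2), (196, 31), (200, 32), (204, 29), (208, 28), (212, 32), (216, 31), (220, 30), (224, 31), (228, 18), (232, 18), (236, 19), (240, 62), (244, 5
[... 730 characters left out ...]
25), (228, 27), (232, 23), (236, 29), (240, 58), (244, 59), (248, 18), (252, 17), (256, 20), (260, 21), (264, 22), (268, 60), (272, 57), (276, 18), (280, 18), (284, 15), (288, 10), (292, 15), (296, 15), (300, 13), (304, 12), (308, 11), (312, 13), (316, 12), (320, 14), (324, 15), (328, 7), (332, -2)]
229 [(192, 9), (196, 29), (200, 30), (204, 34), (208, 16), (212, 17), (216, 24), (220, 27), (224, 29), (228, 26), (232, 27), (236, 26), (240, 62), (244, 29), (248, 18), (252, 19), (256, 19), (260, 18), (264, 18), (268, 61), (272, 17), (276, 17), (280, 18), (284, 16), (288, 11), (292, 12), (296, 13), (300, 13), (304, 13), (308, 10), (312, 13), (316, 15), (320, 21), (324, 13), (328, 10), (332, -2)]
```

View pics/crop0.png

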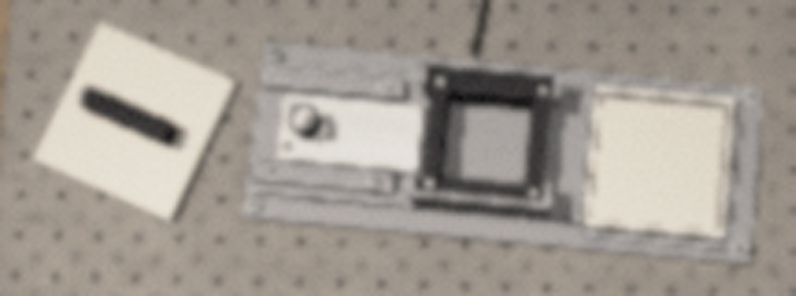

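The crop shows the knob at crop (303,120), frame 4's ring from (425,68) to (553,190), the tray from (590,88) to (738,237) and the lid grip from (85,97) to (180,137). I'll refine these with ray-plane projection.

```bash
cat >> h.py <<'E'
def ortho(im,n,z,x0,x1,y0,y1,s=.0005):
    "image of plane z: row ~ x from x1 down, col ~ y from y1 down"
    p=camera_params(n); K=np.array(p["intrinsics"]); T=np.linalg.inv(np.array(p["cam_to_world"])); k=p["k1"]
    X,Y=np.meshgrid(np.arange(x1,x0,-s),np.arange(y1,y0,-s),indexing="ij")
    c=np.stack([X,Y,0*X+z,0*X+1],-1)@T.T
    x=c[...,0]/-c[...,2]; y=-c[...,1]/-c[...,2]; f=1+k*(x*x+y*y)
    return cv2.remap(im.astype(np.uint8),(K[0,0]*x*f+K[0,2]).astype(np.float32),(K[1,1]*y*f+K[1,2]).astype(np.float32),cv2.INTER_CUBIC)
def rects(o,m,x1,y1,s=.0005,k=1):
    m=cv2.morphologyEx(m.astype(np.uint8),cv2.MORPH_OPEN,np.ones((5,5)))
    n,l,st,c=cv2.connectedComponentsWithStats(m)
    for i in 1+np.argsort(-st[1:,4])[:k]:
        q=np.argwhere(l==i).astype(np.float32); r=cv2.minAreaRect(q)
        print("  centre",[round(x1*1e3-r[0][0]*s*1e3,1),round(y1*1e3-r[0][1]*s*1e3,1)],"mean",(np.array([x1,y1])-q.mean(0)*s).round(4),"size",np.round(np.array(r[1])*s*1e3,1),"ang",round(r[2],1))
E
python3 - <<'E'
from h import *
im=np.load("top0.npz")["im"]
def go(nm,z,x0,x1,y0,y1,f,k=1):
    o=ortho(im,"top",z,x0,x1,y0,y1); b=o.astype(int).sum(-1)
    m=f(b); print(nm,z); rects(o,m,x1,y1,k=k); return o
go("lid",.010,.47,.63,.35,.49,lambda b:b>520)
go("lid grip",.032,.50,.60,.37,.47,lambda b:b<330)
t=go("tray",.025,.46,.60,.03,.16,lambda b:b>540)
go("frame",.058,.46,.62,.13,.26,lambda b:b<240)
k=ortho(im,"top",.058,.50,.60,.26,.36); 
B=ortho(im,"top",.018,.46,.62,.03,.37)
s=ortho(im,"top",.058,.46,.62,.13,.26)
W=lambda a,w,h:cv2.resize(a,(w,h))
cv2.imwrite("pics/or.png",np.vstack([W(B,680,320),np.hstack([W(k,228,228),W(s,280,228),W(t,172,228)])])[...,::-1])
E
```

```text
lid 0.01
  centre [550.3, 423.4] mean [0.55   0.4231] size [95.3 96.7] ang 67.8
lid grip 0.032
  centre [548.1, 418.9] mean [0.5481 0.4189] size [64.1 12.6] ang 67.5
tray 0.025
  centre [525.5, 103.0] mean [0.5256 0.103 ] size [84.9 78.7] ang 85.7
frame 0.058
  centre [538.4, 203.1] mean [0.5455 0.2053] size [77.7 70.9] ang 85.9
```

View pics/or.png

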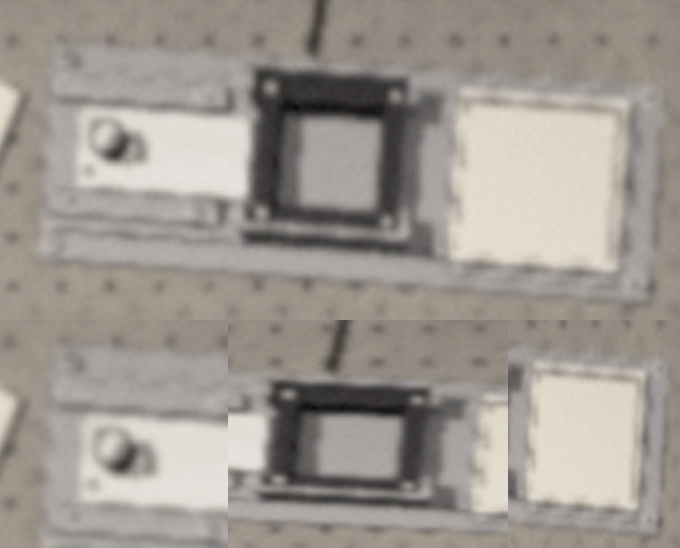

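Estimates: magazine yaw is 85.9°, so the draw direction is (-0.0715,-0.997). Stack is at (0.532,0.203), tray at (0.525,0.0995), knob at about (0.540,0.308), and the lid at about (0.549,0.421) with yaw 67.3°. I'll shut the gripper and swing round to behind the knob, keeping high.

```bash
python3 -m creep '[[-1,45,35,8,0,0,0.08],[-1,45,35,8,0,0,0.08],[-1,45,35,8,0,0,0.08],[-1,45,35,8,0,0,0.08],[-1,45,35,8,0,0,0.08]]' 40; python3 -m creep '[[-1,30,50,0,0,0,0.08],[-1,30,50,0,0,0,0.08],[-1,30,50,0,0,0,0.08],[-1,20,55,0,0,0,0.08],[-1,10,58,0,0,0,0.08]]'
```

```text
t: 0.72
eef_pos: [0.3766, -0.4816, 0.2713]
tool_rot: [-0.0, 0.951, 0.309, -0.0]
contact_force: [0.2, -0.9, -0.3]
gripper_width: 0.004
grasp_force: 0.0
t: 1.35
eef_pos: [0.4961, -0.218, 0.271]
tool_rot: [-0.0, 0.871, 0.492, 0.0]
contact_force: [0.5, -0.3, 0.2]
gripper_width: -0.001
grasp_force: 0.0
```

```bash
python3 -m creep '[[-1,4,56,0,0,0,0.047],[-1,4,56,0,0,0,0.047],[-1,4,56,0,0,0,0.047],[-1,4,56,0,0,0,0.047],[-1,5,56,0,0,0,0.047]]'; python3 -m creep '[[-1,5,56,0,0,0,0.047],[-1,5,56,0,0,0,0.047],[-1,5,56,-30,0,0,0.047],[-1,5,56,-45,0,0,0.047],[-1,5,56,-45,0,0,0.048]]'
python3 - <<'E'
from h import *
im,P=cloud("top","b1.png"); print(get_obs()["eef_pos"],get_obs()["tool_rot"])
cv2.imwrite("pics/b1c.png",cv2.resize(im[180:270,120:340][...,::-1],None,fx=3.6,fy=3.6,interpolation=cv2.INTER_CUBIC))
E
```

```text
t: 1.98
eef_pos: [0.5161, 0.0615, 0.2712]
tool_rot: [0.0, 0.808, 0.59, -0.0]
contact_force: [1.2, 0.2, 0.4]
gripper_width: -0.001
grasp_force: 0.0
t: 2.6
eef_pos: [0.5402, 0.3253, 0.1623]
tool_rot: [0.0, 0.733, 0.68, -0.0]
contact_force: [1.6, -0.4, 0.5]
gripper_width: 0.002
grasp_force: 0.0
[0.53584127 0.33160449 0.15663288] [-0.00335789  0.72961683  0.68384502 -0.00199866]
```

View pics/b1c.png

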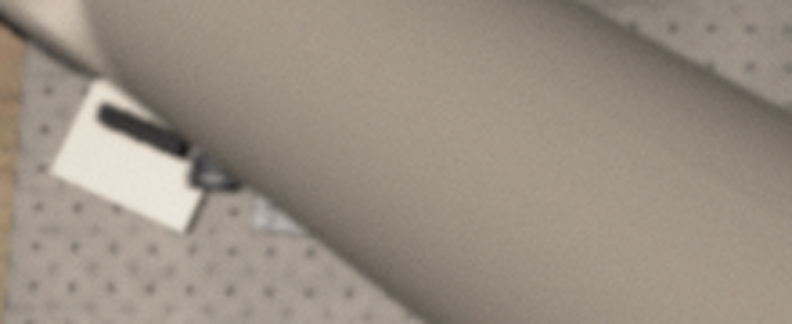

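The top view is blocked by the arm, as expected (the lid shows at left, the fingertip at about (215,170)). I'll settle and then lower behind the knob.

```bash
python3 -m creep '[[-1,0,0,-30,0,0,0],[-1,0,0,-30,0,0,0],[-1,0,0,0,0,0,0],[-1,0,0,0,0,0,0]]'; python3 - <<'E'
from h import *
for i in range(2):
    im,P=cloud("side","s1.png"); print(get_obs()["eef_pos"],get_obs()["tool_rot"])
cv2.imwrite("pics/s1c.png",cv2.resize(im[140:270,190:340][...,::-1],None,fx=4.5,fy=4.5,interpolation=cv2.INTER_CUBIC))
E
```

```text
t: 3.15
eef_pos: [0.5405, 0.3244, 0.1047]
tool_rot: [-0.0, 0.733, 0.68, 0.001]
contact_force: [0.4, 0.4, 0.9]
gripper_width: 0.002
grasp_force: 0.0
[0.54075182 0.32464576 0.1052313 ] [1.13130556e-04 7.33186184e-01 6.80027173e-01 1.02490220e-03]
[0.54085371 0.32464185 0.10537361] [2.14090682e-04 7.33205439e-01 6.80006120e-01 1.18976024e-03]
```

View pics/s1c.png

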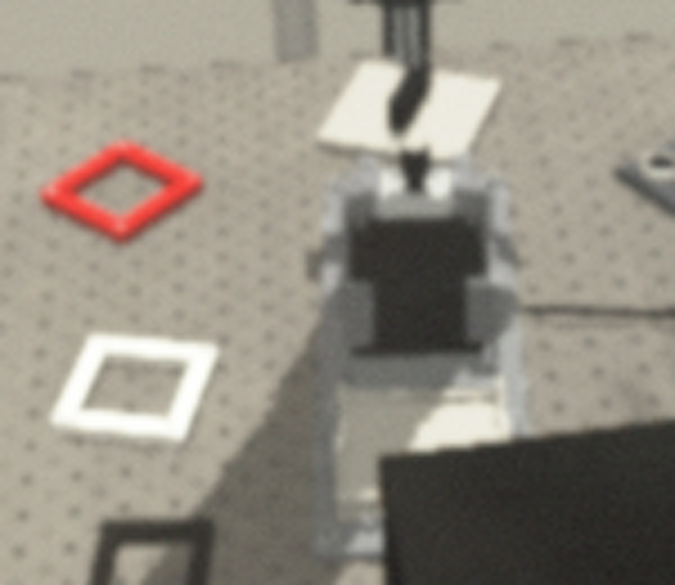

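The side view shows the shut fingers above the knob/lid, with the stack and tray clear. Next I move back 21 mm, go down and push.

```bash
python3 -m creep '[[-1,1,21,0,0,0,0],[-1,0,0,-32,0,0,0],[-1,0,0,-31,0,0,0],[-1,0,0,0,0,0,0]]'; python3 -m creep '[[-1,-0.7,-10,0,0,0,0],[-1,-0.7,-10,0,0,0,0],[-1,-0.7,-10,0,0,0,0],[-1,-0.7,-10,0,0,0,0],[-1,-0.7,-10,0,0,0,0]]'
```

```text
t: 3.75
eef_pos: [0.5396, 0.3456, 0.0392]
tool_rot: [-0.0, 0.733, 0.681, -0.002]
contact_force: [-1.8, -0.4, -0.0]
gripper_width: 0.002
grasp_force: 0.0
t: 4.38
eef_pos: [0.5382, 0.2964, 0.0423]
tool_rot: [-0.0, 0.733, 0.68, 0.002]
contact_force: [0.0, 5.5, 4.0]
gripper_width: -0.002
grasp_force: 2.8
```

```bash
python3 -m creep '[[-1,-0.7,-10,0,0,0,0],[-1,-0.7,-10,0,0,0,0],[-1,-0.3,-5,0,0,0,0],[-1,0,0,0,0,0,0]]'; python3 -m creep '[[-1,-0.4,-5,0,0,0,0],[-1,-0.2,-3,0,0,0,0],[-1,0,0,0,0,0,0]]'
```

```text
t: 4.88
eef_pos: [0.5367, 0.2761, 0.0426]
tool_rot: [-0.002, 0.732, 0.681, 0.005]
contact_force: [1.9, 14.3, -2.6]
gripper_width: 0.002
grasp_force: 7.5
t: 5.25
eef_pos: [0.5365, 0.2757, 0.0432]
tool_rot: [-0.006, 0.731, 0.683, 0.01]
contact_force: [6.1, 30.5, -14.9]
gripper_width: 0.002
grasp_force: 15.4
```

```bash
python3 -m creep '[[-1,0.8,12,0,0,0,0],[-1,0.5,6,0,0,0,0],[-1,0,0,40,0,0,0],[-1,0,0,40,0,0,0],[-1,0,40,40,0,0,0]]'; python3 - <<'E'
from h import *
im,P=cloud("side","s2.png")
cv2.imwrite("pics/s2c.png",cv2.resize(im[150:260,240:330][...,::-1],None,fx=5.4,fy=5.4,interpolation=cv2.INTER_CUBIC))
E
```

```text
t: 5.88
eef_pos: [0.5381, 0.3139, 0.161]
tool_rot: [0.002, 0.736, 0.677, -0.002]
contact_force: [2.4, -0.1, -0.0]
gripper_width: -0.003
grasp_force: 0.0
```

View pics/s2c.png

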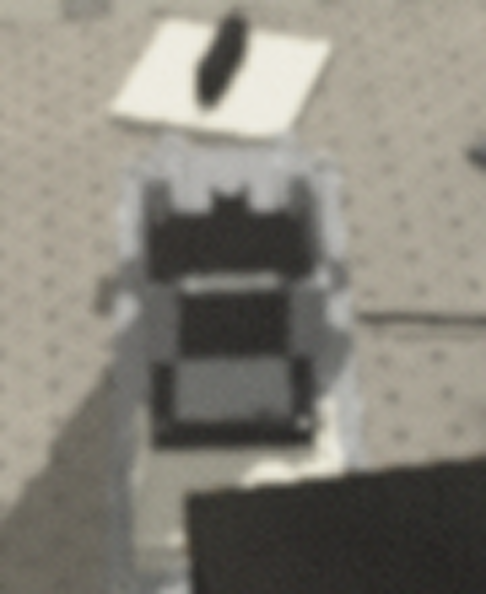

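The side view shows the frame well out, with its window clear at crop (170-295, 360-420) and the front bar's inner edge at crop row ~418. Now to turn that into positions.

```bash
cat >> h.py <<'E'
def ray(n,u,v,z):
    p=camera_params(n); K=np.array(p["intrinsics"]); T=np.array(p["cam_to_world"]); k=p["k1"]
    a=np.array([(u-K[0,2])/K[0,0],(v-K[1,2])/K[1,1]]); b=a
    for _ in range(10): b=a/(1+k*(b@b))
    d=T[:3,:3]@np.array([b[0],-b[1],-1]); o=T[:3,3]; return (o+d*(z-o[2])/d[2]).round(4)
E
python3 - <<'E'
from h import *
f=lambda x,y,z:print((x,y,z),ray("side",240+(x+.5)/5.4-.5,150+(y+.5)/5.4-.5,z)[:2])
f(235,418,.028); f(235,445,.018); f(155,445,.018); f(315,445,.018); f(235,432,.028);f(180,290,.052) ;f(290,290,.052)
f(235,55,.032); f(232,190,.058);f(182,280,.058);f(278,280,.058)
im=cv2.imread("pics/s2.png"); print(im[222:238,283].sum(-1), im[222:238,276].sum(-1)); print([ray("side",283,r,.028)[1] for r in range(222,238)])
E
```

```text
(235, 418, 0.028) [0.5283 0.1241]
(235, 445, 0.018) [0.5275 0.1183]
(155, 445, 0.018) [0.494 0.122]
(315, 445, 0.018) [0.561  0.1145]
(235, 432, 0.028) [0.5275 0.1153]
(180, 290, 0.052) [0.5101 0.1829]
(290, 290, 0.052) [0.5575 0.1774]
(235, 55, 0.032) [0.5534 0.401 ]
(232, 190, 0.058) [0.5385 0.2458]
(182, 280, 0.058) [0.5112 0.1822]
(278, 280, 0.058) [0.5523 0.1774]
[318 316 316 314 283 237 177 136 129 138 206 313 406 426 441 452] [324 326 323 326 316 263 185 143 132 154 199 311 395 439 433 429]
[np.float64(0.1413), np.float64(0.1378), np.float64(0.1344), np.float64(0.1309), np.float64(0.1275), np.float64(0.1241), np.float64(0.1207), np.float64(0.1174), np.float64(0.114), np.float64(0.1107), np.float64(0.1074), np.float64(0.1041), np.float64(0.1008), np.float64(0.0976), np.float64(0.0943), np.float64(0.0911)]
```

```bash
python3 -m creep '[[-1,-3,-55,0,0,0,0],[-1,-3,-55,0,0,0,0],[-1,-3,-55,0,0,0,0],[-1,0,0,0,0,0,0],[-1,0,0,0,0,0,0]]'
```

```text
t: 6.55
eef_pos: [0.5274, 0.1542, 0.1607]
tool_rot: [0.0, 0.734, 0.68, -0.0]
contact_force: [0.5, 0.7, 1.1]
gripper_width: -0.001
grasp_force: 0.0
```

```bash
python3 -m creep '[[-1,0.5,-10,-45,0,0,0],[-1,0,0,-45,0,0,0],[-1,0,0,-25,0,0,0],[-1,0,0,0,0,0,0]]'; python3 -m creep '[[-1,0,0,-10,0,0,0],[-1,0,0,-10,0,0,0],[-1,0,0,-3,0,0,0],[-1,0,0,0,0,0,0]]'
```

```text
t: 7.05
eef_pos: [0.5263, 0.1461, 0.0441]
tool_rot: [-0.001, 0.732, 0.681, -0.002]
contact_force: [0.9, 0.1, -0.1]
gripper_width: 0.001
grasp_force: 0.0
t: 7.55
eef_pos: [0.5281, 0.1451, 0.0228]
tool_rot: [0.0, 0.733, 0.68, -0.0]
contact_force: [0.2, -0.9, 0.6]
gripper_width: 0.002
grasp_force: 0.0
```

```bash
python3 -m creep '[[-1,-0.4,-6,0,0,0,0],[-1,-0.4,-6,0,0,0,0],[-1,-0.4,-6,0,0,0,0],[-1,-0.4,-6,0,0,0,0],[-1,-0.2,-4,0,0,0,0]]'; python3 -m creep '[[-1,0,0,-3,0,0,0],[-1,0,0,-3,0,0,0],[-1,0,0,0,0,0,0]]'
```

```text
t: 8.18
eef_pos: [0.5261, 0.116, 0.0227]
tool_rot: [0.0, 0.733, 0.68, -0.0]
contact_force: [0.6, -0.0, -0.4]
gripper_width: -0.002
grasp_force: 0.0
t: 8.55
eef_pos: [0.5259, 0.1169, 0.0164]
tool_rot: [-0.0, 0.733, 0.68, -0.0]
contact_force: [0.7, 0.2, 0.6]
gripper_width: -0.002
grasp_force: 0.1
```

```bash
python3 -m creep '[[-1,-0.4,-6,0,0,0,0],[-1,-0.4,-6,0,0,0,0],[-1,-0.4,-6,0,0,0,0],[-1,-0.4,-6,0,0,0,0],[-1,-0.4,-6,0,0,0,0]]'; python3 -m creep '[[-1,-0.1,-2,0,0,0,0],[-1,0,0,0,0,0,0],[-1,0,0,0,0,0,0]]'
python3 - <<'E'
from h import *
im,P=cloud("side","s3.png")
im2,P=cloud("top","t3.png")
a=cv2.resize(im[150:260,240:330],None,fx=4.5,fy=4.5,interpolation=cv2.INTER_CUBIC)
b=cv2.resize(im2[185:265,260:340],None,fx=4.5,fy=4.5,interpolation=cv2.INTER_CUBIC)
c=np.zeros((495,405+360,3),np.uint8); c[:,:405]=a; c[:360,405:]=b
cv2.imwrite("pics/s3c.png",c[...,::-1])
E
```

```text
t: 9.18
eef_pos: [0.5242, 0.0866, 0.0168]
tool_rot: [0.0, 0.733, 0.68, 0.0]
contact_force: [0.4, 0.5, -0.1]
gripper_width: -0.001
grasp_force: 0.1
t: 9.55
eef_pos: [0.5242, 0.0852, 0.0168]
tool_rot: [0.0, 0.733, 0.68, 0.0]
contact_force: [-0.5, -0.2, 0.0]
gripper_width: -0.001
grasp_force: 0.0
```

View pics/s3c.png

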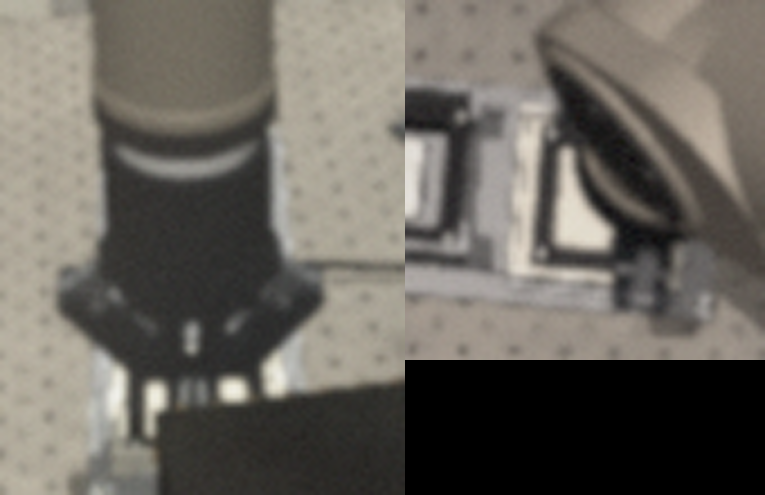

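The frame is in the tray. I lift straight out and step aside toward -y so the top camera can check it.

```bash
python3 -m creep '[[-1,0,0,30,0,0,0],[-1,0,0,50,0,0,0],[-1,0,0,50,0,0,0],[-1,0,0,50,0,0,0],[-1,-20,-50,20,0,0,0]]'; python3 -m creep '[[-1,-20,-55,0,0,0,0],[-1,-15,-55,0,0,0,0],[-1,-10,-55,0,0,0,0],[-1,-5,-55,0,0,0,0],[-1,0,0,0,0,0,0]]'
python3 - <<'E'
from h import *
im,P=cloud("top","t4.png"); np.savez("t4.npz",im=im,P=P)
o=ortho(im,"top",.022,.46,.60,.03,.16,.00025)
cv2.imwrite("pics/t4c.png",o[...,::-1])
for x in (.515,.525,.535):
    r=int((.60-x)/.00025); print(x,[(round(.16-c*.00025,3),int(o[r,c].astype(int).sum())) for c in range(0,520,8)])
E
```

```text
t: 10.28
eef_pos: [0.5065, 0.039, 0.2204]
tool_rot: [0.001, 0.731, 0.683, 0.003]
contact_force: [0.3, -1.8, -0.8]
gripper_width: -0.002
grasp_force: 0.0
t: 10.9
eef_pos: [0.4528, -0.1896, 0.2165]
tool_rot: [0.0, 0.736, 0.677, -0.001]
contact_force: [-0.0, 1.2, 0.2]
gripper_width: -0.003
grasp_force: 0.0
0.515 [(0.16, 479), (0.158, 507), (0.156, 501), (0.154, 502), (0.152, 508), (0.15, 507), (0.148, 505), (0.146, 484), (0.144, 496), (0.142, 519), (0.14, 555), (0.138, 606), (0.136, 561), (0.134, 416), (0.132, 264), (0.13, 177), (0.128, 175), (0.126, 250), (0.124, 393), (0.122, 545), (0.12, 635), (0.118, 657), (0.116, 655), (0.114, 658), (0.112, 653), (0.11, 653), (0.108, 653), (0.106, 654), (0.104, 655), (0.102, 654), (0.1, 652), (0.098, 650), (0.096, 651), (0.094, 651), (0.092, 650), (0.09, 655), (0.088, 647), (0.086, 648), (0.084, 650), (0.082, 652), (0.08, 652), (0.078, 621), (0.076, 534), (0.074, 370), (0.072, 226), (0.07, 173), (0.068, 173), (0.066, 266), (0.064, 416), (0.062, 518), (0.06, 516), (0.058, 456), (0.056, 441), (0.054, 451), (0.052, 467), (0.05, 482), (0.048, 480), (0.
[... 1213 characters left out ...]
.132, 388), (0.13, 247), (0.128, 188), (0.126, 180), (0.124, 257), (0.122, 393), (0.12, 541), (0.118, 632), (0.116, 650), (0.114, 651), (0.112, 649), (0.11, 649), (0.108, 647), (0.106, 650), (0.104, 652), (0.102, 649), (0.1, 648), (0.098, 649), (0.096, 649), (0.094, 646), (0.092, 643), (0.09, 647), (0.088, 643), (0.086, 646), (0.084, 646), (0.082, 645), (0.08, 642), (0.078, 637), (0.076, 614), (0.074, 531), (0.072, 369), (0.07, 218), (0.068, 152), (0.066, 183), (0.064, 322), (0.062, 488), (0.06, 546), (0.058, 482), (0.056, 400), (0.054, 403), (0.052, 453), (0.05, 471), (0.048, 483), (0.046, 480), (0.044, 449), (0.042, 401), (0.04, 371), (0.038, 386), (0.036, 402), (0.034, 404), (0.032, 409)]
```

View pics/t4c.png

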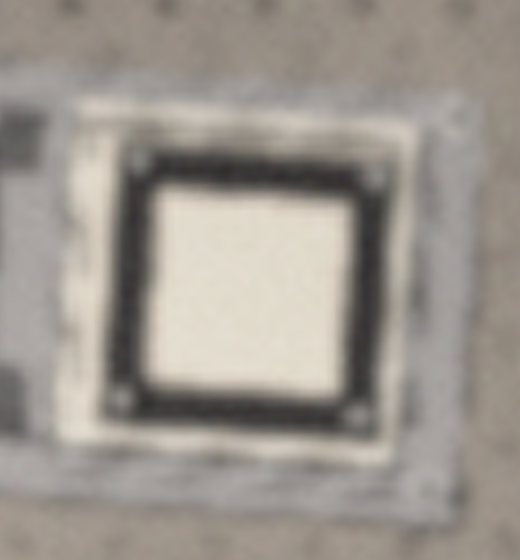

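The frame lies inside the tray, centred at about (240,291), within a rim with corners (80,100), (418,122), (393,463) and (58,440). It is 1-3 mm off centre and clear of the sill. Now to refine the tray and lid numerically, since the lid fit is tight.

```bash
python3 - <<'E'
from h import *
A=np.load("top0.npz")["im"]; B=np.load("t4.npz")["im"]
a=np.radians(85.9); ex=np.array([np.cos(a),np.sin(a)]); ey=np.array([-np.sin(a),np.cos(a)])
def prof(im,z,c,d,e,half,w):
    "mean brightness along axis d through c, averaged +-w across e"
    p=camera_params("top"); K=np.array(p["intrinsics"]); T=np.linalg.inv(np.array(p["cam_to_world"])); k=p["k1"]
    s=np.arange(-half,half+1e-9,.001); t=np.arange(-w,w+1e-9,.001)
    XY=c+s[:,None,None]*d+t[None,:,None]*e
    q=np.concatenate([XY,np.full(XY.shape[:2]+(1,),z),np.ones(XY.shape[:2]+(1,))],-1)@T.T
    x=q[...,0]/-q[...,2];y=q[...,1]/q[...,2];f=1+k*(x*x+y*y)
    r=cv2.remap(im,(K[0,0]*x*f+K[0,2]).astype(np.float32),(K[1,1]*y*f+K[1,2]).astype(np.float32),cv2.INTER_CUBIC)
    v=r.astype(int)[...,2].mean(1); return [(int(round(1e3*S)),int(V)) for S,V in zip(s,v)]
c=np.array([.527,.101])
for n,im in(("old",A),("new",B)):
    for nm,d,e in(("ex",ex,ey),("ey",ey,ex)):
        P=prof(im,.025,c,d,e,.056,.02); print(n,nm,[q for q in P if abs(q[0])>27])
L=np.array([.550,.4234]); al=np.radians(67.5); lx=np.array([np.cos(al),np.sin(al)]); ly=np.array([-lx[1],lx[0]])
for n,im in(("old",A),("new",B)):
    o=ortho(im,"top",.010,.47,.63,.35,.49); print(n,"lid"); rects(o,o.astype(int).sum(-1)>520,.63,.49)
print("grip x",[q for q in prof(B,.032,L,lx,ly,.045,.003) if abs(q[0])>20]); print("grip y",[q for q in prof(B,.032,L,ly,lx,.02,.015)])
E
```

```text
old ex [(-56, 146), (-55, 151), (-54, 154), (-53, 155), (-52, 155), (-51, 154), (-50, 152), (-49, 150), (-48, 146), (-47, 140), (-46, 135), (-45, 131), (-44, 132), (-43, 137), (-42, 148), (-41, 159), (-40, 167), (-39, 172), (-38, 172), (-37, 173), (-36, 177), (-35, 183), (-34, 190), (-33, 195), (-32, 198), (-31, 199), (-30, 200), (-29, 201), (-28, 201), (28, 204), (29, 204), (30, 204), (31, 205), (32, 205), (33, 205), (34, 204), (35, 202), (36, 198), (37, 192), (38, 185), (39, 180), (40, 178), (41, 177), (42, 174), (43, 168), (44, 162), (45, 158), (46, 156), (47, 157), (48, 160), (49, 161), (50, 161), (51, 161), (52, 161), (53, 161), (54, 161), (55, 160), (56, 158)]
old ey [(-56, 129), (-55, 130), (-54, 132), (-53, 136), (-52, 140), (-51, 144), (-50, 146), (-49, 148), (-48, 150), (-47, 154), (-46, 161), (-45, 168), (-44, 174), (-43, 176), (-42, 172), (-41, 163), (-40, 156), (-39, 154), (-38, 160), (-37, 171), (-36, 182), (-35, 190), (-34, 195), (-33, 198), (-32, 199), (-31, 199), (-30, 199), (-29, 199), (-28, 199), (28, 205), (29, 205), (30, 205), (31, 205), (32, 205), (33, 205), (34
[... 2042 characters left out ...]
), (23, 57), (24, 62), (25, 72), (26, 89), (27, 111), (28, 134), (29, 155), (30, 174), (31, 188), (32, 198), (33, 202), (34, 204), (35, 204), (36, 200), (37, 192), (38, 182), (39, 169), (40, 156), (41, 147), (42, 141), (43, 138), (44, 137), (45, 137)]
grip y [(-20, 208), (-19, 208), (-18, 209), (-17, 209), (-16, 209), (-15, 209), (-14, 209), (-13, 208), (-12, 207), (-11, 203), (-10, 194), (-9, 178), (-8, 156), (-7, 130), (-6, 104), (-5, 81), (-4, 63), (-3, 54), (-2, 51), (-1, 52), (0, 54), (1, 55), (2, 55), (3, 56), (4, 63), (5, 78), (6, 102), (7, 130), (8, 157), (9, 180), (10, 194), (11, 204), (12, 208), (13, 210), (14, 210), (15, 210), (16, 211), (17, 211), (18, 211), (19, 211), (20, 211)]
```

Tray rim centre is (0.5296,0.1014), and it hasn't moved. Lid centre is (0.5503,0.4234) at 67.6°. Next I go to the lid with the gripper half open.

```bash
python3 -m creep '[[0,10,58,0,0,0,-0.03],[0,10,58,0,0,0,-0.03],[0,10,58,0,0,0,-0.03],[0,10,58,0,0,0,-0.03],[0,10,58,0,0,0,-0.03]]'; python3 -m creep '[[0,10,58,0,0,0,-0.03],[0,10,58,0,0,0,-0.03],[0,10,58,0,0,0,-0.03],[0,10,58,0,0,0,-0.03],[0,8,58,0,0,0,-0.045]]'; python3 -m creep '[[0,0,30,-40,0,0,0],[0,0,0,-40,0,0,0],[0,0,0,0,0,0,0],[0,0,0,0,0,0,0]]'
```

```text
t: 11.58
eef_pos: [0.5036, 0.1087, 0.217]
tool_rot: [0.0, 0.782, 0.624, 0.0]
contact_force: [0.1, -1.0, 0.7]
gripper_width: 0.502
grasp_force: 0.0
t: 12.2
eef_pos: [0.5509, 0.3986, 0.2168]
tool_rot: [-0.0, 0.831, 0.557, -0.0]
contact_force: [0.6, -0.6, 0.4]
gripper_width: 0.499
grasp_force: 0.0
t: 12.7
eef_pos: [0.5522, 0.4261, 0.1384]
tool_rot: [-0.0, 0.831, 0.557, 0.001]
contact_force: [-0.5, 0.5, 0.6]
gripper_width: 0.501
grasp_force: 0.0
```

```bash
python3 -m creep '[[0,-2,-3,-40,0,0,0],[0,0,0,-40,0,0,0],[0,0,0,-30,0,0,0],[0,0,0,-8,0,0,0],[0,0,0,-5,0,0,0]]' 20; python3 -m creep '[[0,0,0,0,0,0,0],[-0.5,0,0,0,0,0,0],[-0.8,0,0,0,0,0,0],[-0.8,0,0,0,0,0,0],[-0.8,0,0,0,0,0,0]]'
```

```text
t: 13.32
eef_pos: [0.5513, 0.423, 0.0157]
tool_rot: [-0.0, 0.831, 0.556, 0.002]
contact_force: [-0.2, -0.4, 0.0]
gripper_width: 0.501
grasp_force: 0.0
t: 13.95
eef_pos: [0.5506, 0.4227, 0.0149]
tool_rot: [-0.0, 0.831, 0.557, 0.001]
contact_force: [0.3, -0.5, 5.4]
gripper_width: 0.157
grasp_force: 21.9
```

Gripped (13.4 mm). I release and look once more, so the lid's shift onto the tool shows the camera-to-robot offset.

```bash
python3 -m creep '[[0,0,0,0,0,0,0],[0,0,0,0,0,0,0],[0,0,0,40,0,0,0],[0,0,0,50,0,0,0],[0,0,-30,50,0,0,0]]'; python3 -m creep '[[0,-9,-58,40,0,0,0],[0,-9,-58,0,0,0,0],[0,-9,-58,0,0,0,0],[0,-9,-58,0,0,0,0],[0,-9,-58,0,0,0,0]]';python3 -m creep '[[0,-9,-58,0,0,0,0],[0,-9,-58,0,0,0,0],[0,-9,-58,0,0,0,0],[0,-9,-58,0,0,0,0],[0,-9,-58,0,0,0,0]]'
python3 - <<'E'
from h import *
for nm,im in(("old",np.load("t4.npz")["im"]),("new",cloud("top","t5.png")[0])):
  for th in (480,520,560):
    o=ortho(im,"top",.010,.47,.63,.35,.49,.00025); print(nm,th); rects(o,o.astype(int).sum(-1)>th,.63,.49,.00025)
  o=ortho(im,"top",.032,.50,.60,.37,.47,.00025); print("grip"); rects(o,o.astype(int).sum(-1)<390,.60,.47,.00025)
E
```

```text
t: 14.58
eef_pos: [0.5488, 0.3944, 0.1551]
tool_rot: [-0.001, 0.83, 0.558, 0.0]
contact_force: [1.7, -0.6, 0.6]
gripper_width: 0.501
grasp_force: 0.0
t: 15.2
eef_pos: [0.5057, 0.107, 0.1889]
tool_rot: [0.0, 0.831, 0.557, -0.0]
contact_force: [0.6, -0.6, 0.7]
gripper_width: 0.499
grasp_force: 0.0
t: 15.82
eef_pos: [0.4606, -0.1828, 0.1891]
tool_rot: [0.0, 0.831, 0.557, 0.0]
contact_force: [0.9, -1.0, -0.4]
gripper_width: 0.498
grasp_force: 0.0
old 480
  centre [539.4, 422.6] mean [0.548  0.4231] size [109.4 119.3] ang 68.2
old 520
  centre [550.3, 423.4] mean [0.55   0.4232] size [95.7 97.2] ang 67.5
old 560
  centre [550.2, 423.3] mean [0.5499 0.423 ] size [94.  94.9] ang 67.8
grip
  centre [548.1, 418.6] mean [0.548  0.4188] size [66.1 14. ] ang 67.8
new 480
  centre [541.0, 423.8] mean [0.549  0.4225] size [106.1 121. ] ang 68.0
new 520
  centre [552.0, 423.0] mean [0.5516 0.4226] size [95.7 97.3] ang 67.7
new 560
  centre [551.9, 422.8] mean [0.5515 0.4224] size [94.1 94.8] ang 67.8
grip
  centre [549.7, 418.1] mean [0.5496 0.4183] size [66.3 14.2] ang 67.7
```

```bash
python3 -m creep '[[0,9,58,0,0,0,0],[0,9,58,0,0,0,0],[0,9,58,0,0,0,0],[0,9,58,0,0,0,0],[0,9,58,0,0,0,0]]'; python3 -m creep '[[0,9,58,0,0,0,0],[0,9,58,0,0,0,0],[0,9,58,0,0,0,0],[0,9,58,0,0,0,0],[0,9,58,0,0,0,0]]';python3 -m creep '[[0,0,30,-40,0,0,0],[0,0,0,-40,0,0,0],[0,0,0,-30,0,0,0],[0,0,0,0,0,0,0],[0,0,0,0,0,0,0]]'
```

```text
t: 16.5
eef_pos: [0.5062, 0.1109, 0.189]
tool_rot: [0.0, 0.831, 0.557, 0.0]
contact_force: [1.1, -0.4, 1.5]
gripper_width: 0.5
grasp_force: 0.0
t: 17.12
eef_pos: [0.5512, 0.4009, 0.1886]
tool_rot: [0.0, 0.831, 0.557, -0.0]
contact_force: [1.3, -0.8, 0.9]
gripper_width: 0.496
grasp_force: 0.0
t: 17.75
eef_pos: [0.5516, 0.4298, 0.0803]
tool_rot: [-0.0, 0.831, 0.557, 0.001]
contact_force: [0.7, -0.0, 0.7]
gripper_width: 0.498
grasp_force: 0.0
```

```bash
python3 -m creep '[[0,-1,-7,-40,0,0,0],[0,0,0,-16,0,0,0],[0,0,0,-7,0,0,0],[0,0,0,0,0,0,0]]' 30; python3 -m creep '[[-0.5,0,0,0,0,0,0],[-0.8,0,0,0,0,0,0],[-0.8,0,0,0,0,0,0],[-0.8,0,0,0,0,0,0]]';  python3 -m creep '[[-0.8,0,0,20,0,0,0],[-0.8,0,0,40,0,0,0],[-0.8,0,0,40,0,0,0],[-0.8,0,0,0,0,0,0],[-0.8,0,0,0,0,0,0]]'
```

```text
t: 18.25
eef_pos: [0.5505, 0.4228, 0.0167]
tool_rot: [-0.0, 0.831, 0.557, 0.0]
contact_force: [-0.2, 0.5, 0.4]
gripper_width: 0.498
grasp_force: 0.0
t: 18.75
eef_pos: [0.5507, 0.4228, 0.0172]
tool_rot: [-0.0, 0.831, 0.557, 0.001]
contact_force: [-0.3, 0.3, 6.5]
gripper_width: 0.157
grasp_force: 30.2
t: 19.38
eef_pos: [0.55, 0.4213, 0.1157]
tool_rot: [0.0, 0.831, 0.557, -0.0]
contact_force: [-0.5, -0.4, -1.9]
gripper_width: 0.16
grasp_force: 29.5
```

```bash
python3 -m creep '[[-0.8,0,-20,20,0,0,0],[-0.8,-3,-40,0,0,0,0.04],[-0.8,-3,-40,0,0,0,0.04],[-0.8,-3,-40,0,0,0,0.04],[-0.8,-3,-40,0,0,0,0.04]]'; python3 -m creep '[[-0.8,-3,-40,0,0,0,0.04],[-0.8,-3,-40,0,0,0,0.04],[-0.8,-3,-40,0,0,0,0.04],[-0.8,-3,-20,0,0,0,0.038],[-0.8,0,0,0,0,0,0]]';python3 -m creep '[[-0.8,0,0,0,0,0,0],[-0.8,0,0,0,0,0,0]]'
```

```text
t: 20.0
eef_pos: [0.537, 0.2399, 0.1343]
tool_rot: [-0.0, 0.783, 0.622, -0.002]
contact_force: [0.9, -0.5, -2.3]
gripper_width: 0.155
grasp_force: 29.6
t: 20.62
eef_pos: [0.5252, 0.0995, 0.1346]
tool_rot: [-0.0, 0.733, 0.68, -0.002]
contact_force: [0.2, 0.3, -1.9]
gripper_width: 0.156
grasp_force: 29.6
t: 20.88
eef_pos: [0.5261, 0.1036, 0.1359]
tool_rot: [-0.0, 0.732, 0.682, 0.0]
contact_force: [0.7, 1.4, -1.3]
gripper_width: 0.16
grasp_force: 29.6
```

```bash
python3 -m creep '[[-0.8,2,-2,-30,0,0,0],[-0.8,0,0,-30,0,0,0],[-0.8,0,0,-20,0,0,0],[-0.8,0,0,0,0,0,0],[-0.8,0,0,0,0,0,0]]'; python3 - <<'E'
from h import *
for i in range(3):
    im,P=cloud("side","s6.png"); o=get_obs(); print(o["eef_pos"],o["tool_rot"],o["contact_force"])
cv2.imwrite("pics/s6c.png",cv2.resize(im[190:260,240:330][...,::-1],None,fx=7,fy=7,interpolation=cv2.INTER_CUBIC))
E
```

```text
t: 21.5
eef_pos: [0.5289, 0.1008, 0.0568]
tool_rot: [0.0, 0.732, 0.681, 0.001]
contact_force: [-0.3, 1.0, -1.6]
gripper_width: 0.154
grasp_force: 29.6
[0.52908392 0.10064349 0.05703118] [4.40149187e-04 7.32002430e-01 6.81301338e-01 8.57214033e-04] [ 0.05019494 -0.05651917 -1.92984985]
[0.52912503 0.10050184 0.05710387] [5.27679073e-04 7.32096680e-01 6.81199934e-01 9.06642701e-04] [-0.11896212 -0.01227038 -2.27226329]
[0.52901111 0.10031229 0.05700282] [5.29345505e-04 7.32133249e-01 6.81160777e-01 7.88442640e-04] [ 0.43182343 -0.46928751 -3.22472434]
```

```bash
python3 -m creep '[[-0.8,-0.6,0.7,-6,0,0,0],[-0.8,0,0,-4,0,0,0],[-0.8,0,0,-3,0,0,0],[-0.8,0,0,0,0,0,0]]'; python3 -m creep '[[-0.8,0,0,-3,0,0,0],[-0.8,0,0,0,0,0,0]]'
```

```text
t: 22.15
eef_pos: [0.5274, 0.1007, 0.0426]
tool_rot: [-0.0, 0.732, 0.681, -0.0]
contact_force: [1.0, -0.1, -1.5]
gripper_width: 0.155
grasp_force: 29.6
t: 22.4
eef_pos: [0.5275, 0.1007, 0.0398]
tool_rot: [-0.0, 0.732, 0.681, -0.0]
contact_force: [-0.4, 0.3, -1.7]
gripper_width: 0.155
grasp_force: 29.6
```

```bash
python3 -m creep '[[-0.8,0.3,0,-2,0,0,0],[-0.8,0,0,-2,0,0,0],[-0.8,0,0,0,0,0,0]]'; python3 -m creep '[[-0.8,0,0,-1,0,0,0],[-0.8,0,0,-1,0,0,0],[-0.8,0,0,0,0,0,0]]'
```

```text
t: 22.78
eef_pos: [0.5281, 0.1008, 0.0361]
tool_rot: [0.0, 0.732, 0.681, 0.0]
contact_force: [-1.1, -0.8, 1.3]
gripper_width: 0.147
grasp_force: 30.0
t: 23.15
eef_pos: [0.5281, 0.1008, 0.036]
tool_rot: [0.001, 0.732, 0.681, -0.0]
contact_force: [-7.7, -3.6, 23.8]
gripper_width: 0.155
grasp_force: 32.9
```

Contact came at z=0.036, right at the predicted seat height. I ease off, release, retreat and check.

```bash
python3 -m creep '[[-0.8,0,0,1.5,0,0,0],[-0.3,0,0,0,0,0,0],[-0.2,0,0,0,0,0,0],[-0.2,0,0,0,0,0,0]]'; python3 -m creep '[[-0.2,0,0,25,0,0,0],[-0.2,0,0,50,0,0,0],[-0.2,0,0,60,0,0,0],[-0.2,-20,-50,20,0,0,0],[-0.2,-20,-55,0,0,0,0]]'; python3 -m creep '[[-0.2,-15,-55,0,0,0,0],[-0.2,-10,-55,0,0,0,0],[-0.2,-5,-55,0,0,0,0],[-0.2,0,0,0,0,0,0],[-0.2,0,0,0,0,0,0]]'
python3 - <<'E'
from h import *
im,P=cloud("top","t7.png"); im2,_=cloud("side","s7.png")
o=ortho(im,"top",.0285,.45,.61,.02,.18,.00025); 
for th in (520,560): rects(o,o.astype(int).sum(-1)>th,.61,.18,.00025)
g=ortho(im,"top",.0505,.48,.58,.05,.15,.00025); rects(g,g.astype(int).sum(-1)<390,.58,.15,.00025)
# plane fit of cap top
x,y,z=P[...,0],P[...,1],P[...,2]; m=(im.astype(int).sum(-1)>540)&(abs(x-.529)<.045)&(abs(y-.101)<.045)&(z<.042)
A=np.c_[x[m]-.529,y[m]-.101,np.ones(m.sum())]; print("plane",np.linalg.lstsq(A,z[m],rcond=None)[0],m.sum())
a=cv2.resize(im[180:270,180:340],None,fx=3,fy=3,interpolation=cv2.INTER_CUBIC); b=cv2.resize(im2[150:260,240:330],None,fx=2.45,fy=2.45,interpolation=cv2.INTER_CUBIC)[:270]
w=np.zeros((270,480+b.shape[1],3),np.uint8); w[:,:480]=a; w[:b.shape[0],480:]=b
cv2.imwrite("pics/f.png",w[...,::-1])
E
```

```text
t: 23.65
eef_pos: [0.528, 0.1008, 0.0353]
tool_rot: [-0.0, 0.732, 0.681, 0.0]
contact_force: [-0.2, 0.3, 0.4]
gripper_width: 0.401
grasp_force: 0.0
t: 24.28
eef_pos: [0.4889, -0.0044, 0.1924]
tool_rot: [0.001, 0.731, 0.682, 0.002]
contact_force: [1.6, -1.6, -0.4]
gripper_width: 0.402
grasp_force: 0.0
t: 24.9
eef_pos: [0.4579, -0.1687, 0.1904]
tool_rot: [-0.0, 0.732, 0.681, 0.0]
contact_force: [0.1, 0.6, 0.1]
gripper_width: 0.402
grasp_force: 0.0
  centre [529.9, 101.3] mean [0.5294 0.1014] size [97.9 97.5] ang 84.8
  centre [529.6, 100.9] mean [0.5291 0.1013] size [95.1 94.5] ang 85.9
  centre [527.1, 99.5] mean [0.5273 0.0998] size [60.9 16.4] ang 85.9
plane [-0.00116486  0.00037747  0.02961293] 1391
```

View pics/f.png

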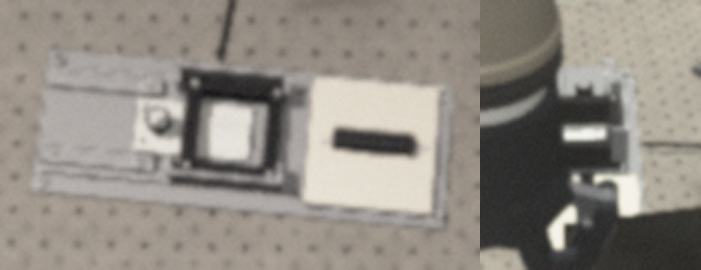

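The top view shows the lid square on the tray, from (305,78) to (440,215) in the crop. It is level (slope about 0.001) and centred within 1 mm, and the three frames are still in the stack.

```bash
python3 -c "
from station import *
print(hand_in())"
```

```text
the job is handed in; nothing more can be done
None
```

The job is handed in, with no verdict returned: bottom frame in the tray, the other three frames still in the stack, and the lid measured level and centred on the tray within about 1 mm, after about 25 of the 64 s.

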